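# Lay out the bench mat for examining two cultures

## Task

On the bench mat, stand the orange-capped tube behind the brown dish and the blue-capped tube behind the yellow dish, each centred on its dish with its cap about 3 cm clear of the dish's edge, and stand the objective case (white pot, black lid) midway between the two tubes, in line with them and centred behind the slide box. Lay the blue tin flat on the slide box, centred, its long side along the box's. Behind means on the far side from the robot, square to the mat; leave the dishes, the slide box and everything else where they are.

Things in the scene. Friction and masses are not known exactly. Their poses are not given: they have to be found in the camera images.
- mat: fixed dark teal bench mat with a pale border line, 180 mm deep (its x) by 280 mm wide (its y), 5 mm thick. Origin: centre of its underside, on the worktop. Its +x points to the back (away from the robot) and +y to the robot's left, turned by at most 0.2 rad. The slide box and the two dishes stand in a row on its front half; its back half is empty
- slide_box: fixed closed grey-white slide box in the middle of the row, 69 (x) x 100 (y) x 33 mm high with a flat lid top. Origin: centre of its underside, on the mat (5 mm above the worktop). Axes parallel to the mat's: long side along y, +x to the back; its footprint reaches 37 mm behind the origin
- dish_brown: loose round covered culture dish with brown (orange-brown) filling, 55 mm across, about 8 mm high (solid up to 12 mm), 16 g; at the left or the right end of the slide box, on the mat. Origin: centre of its underside. Axes parallel to the mat's at the start (+x to the back). It stays where it is
- dish_yellow: loose round covered culture dish with pale yellow filling, otherwise as the brown one, at the other end of the slide box. It stays where it is
- tube_orange: loose upright self-standing centrifuge tube with an orange cap and red filling: 108 mm high, body 28 mm across up to 94 mm, cap 34 mm across from 94 to 108 mm, 24 g. Origin: centre of its underside; z up. To be moved
- tube_blue: loose upright self-standing centrifuge tube with a blue cap and tan filling, sizes and origin as tube_orange. To be moved
- tin: loose flat blue tin of cover glasses, 42 (x) x 60 (y) x 19 mm high, 55 g. Origin: centre of its underside; z up, long side along its y. To be moved
- case: loose upright objective case: white round pot with a black screw lid, 37 mm across, 58 mm high. Origin: centre of its underside; z up. To be moved
- tube_white: loose centrifuge tube with a white cap and tan filling, 34 mm across, 108 mm high, origin at the centre of its underside: a bystander, to be left alone
- eyepiece: loose black microscope eyepiece standing on the worktop, 34 mm across, 46 mm high, origin at the centre of its underside: a bystander, to be left alone
There are look-alikes about, which are no part of the job. Leave any pink or purple look-alike of the dish_brown alone.

How it is judged:
At the end, for the whole second after the job is handed in: Upright on the mat: each tube 75+-17 mm behind its dish (centres, mat axes), the case 77+-20 mm behind the slide box, sideways within 15 mm; tin flat on the lid, within 13 mm and 0.2 rad; all released, at rest; dishes, white-capped tube and eyepiece moved under 12 mm (x of tube_orange in the frame of dish_brown between 0.058 and 0.092 m and y of tube_orange in the frame of dish_brown between -0.015 and 0.015 m and angle between each of tube_orange, tube_blue, case, tin's own z axis and vertical below 0.12 rad and z of tube_orange in the frame of mat between 0.001 and 0.009 m and x of tube_blue in the frame of dish_yellow between 0.058 and 0.092 m and y of tube_blue in the frame of dish_yellow between -0.015 and 0.015 m and z of tube_blue in the frame of mat between 0.001 and 0.009 m and x of case in the frame of slide_box between 0.057 and 0.097 m and y of case in the frame of slide_box between -0.015 and 0.015 m and z of case in the frame of mat between 0.001 and 0.009 m and horizontal distance between tin and slide_box below 0.013 m and angle between the y axis of tin and the y axis of slide_box, either way round below 0.2 rad and z of tin in the frame of slide_box between 0.028 and 0.038 m and linear speed of each of tube_orange, tube_blue, case, tin below 0.02 m/s and distance of each of dish_brown, dish_yellow, tube_white, eyepiece from where it was at the start of the episode below 0.012 m); the robot touches nothing.
It fails at once if a dish, the white-capped tube or the eyepiece is shoved more than 30 mm or knocked over (distance of any of dish_brown, dish_yellow, tube_white, eyepiece from where it was at the start of the episode above 0.03 m or angle between any of dish_brown, dish_yellow, tube_white, eyepiece's own z axis and vertical above 0.5 rad).
It also fails if it takes over 122 s, if anything falls off the work surface, if the arm or the gripper's body presses on something with over 40 N, if the wrist force passes 120 N, or if a joint passes its speed limit or range.

## Robot

A 6-joint arm with a two-finger parallel gripper is mounted at the origin on a cart in front of the work surface, level with it; the furniture and walls round the work are solid. World frame = base frame: x ahead of the robot, y to its left, z up, the work surface at z = 0. Lengths are in m, angles in rad, forces in N, time in s.
With the tool pointing down it reaches from about 0.25 to 0.775 m from the base axis. Payload 4 kg.
Tool frame: the origin (TCP) lies midway between the tips of the shut fingers; the grasp point (between the pads) lies 19 mm behind it; z points along the fingers, y is the direction in which the jaws open and shut (so a half turn about z gives the same grasp; the last joint's range is limited). The gripper opens to 94 mm and grips with 3 to 60 N. Pads are 16 mm wide; open, the fingers measure 119 mm over their backs; the gripper's body (75 mm by 177 mm) begins 78 mm behind the grasp point.
Start: joints at [-1.244, 0.087, 1.371, -0, 1.684, -0.103], TCP at [0.229, -0.5, 0.17] pointing down, gripper open.
Joint ranges: [-3.1, 3.1], [-0.76, 2.03], [0.27, 2.55], [-1.08, 4.22], [0.17, 2.65], [-2.57, 2.57]. Speed limits (rad/s): [2.79, 2.79, 3.14, 3.14, 3.14, 3.14].

## Interface

Orientations are given as [roll, pitch, yaw] about the fixed x, y, z axes, in that order (R = Rz(yaw) Ry(pitch) Rx(roll)).
In Python, from bench import robot, cams gives the robot as it stands.
- The arm moves only by the tool step_arm, never from a script. Its argument "plan" is a list that holds one entry, the list of rows, each a list of 5 numbers: the shift along the world's x, y, z in mm, then the turn about the world's z in rad, then the opening in per cent of the stroke, from 0 (shut) to 100 (fully open). In form: [[[tx, ty, tz, turn, fingers], ...]]. A call has 1 to 8 rows; each row is the pose to reach, as a shift and turn from the pose commanded when the call began; what a row does not reach only later rows make up. A row lasts 1/12 s, in which the tool goes at most 41.7 mm and 7.16 degrees, less where a joint would pass 70% of its speed; a pose out of reach is approached as far as the arm can. A call with a gripper value outside its range is refused whole. The fingers move at their own pace and stop on an object; the grip force is fixed at half the most. Time passes only in rows, so rows that repeat a pose let the fingers close. It gives the time, the measured TCP pose, the force and the opening at its end, in the units of the state.
- robot.get_obs(): the state, without advancing time (a new reading comes with each control period).
- cams.snapshot(name): name is "scene" or "top" or "wrist"; returns a dict with "frame" (400x640x3 uint8, red, green, blue), "camera_matrix" (3x3 intrinsics, pixels), "origin" and "attitude" of the camera in the world; the wrist camera has in their place "T_tool_cam" (4x4, takes a point from camera to tool coordinates, whose origin is the TCP and whose axes are the flange's). Camera axes: x right, y down, z forward; pixel columns grow to the right and rows downward; lengths in m; the calibration is good to about 2 mm. A picture is of the moment at which its call begins: read the wrist's pose just before it. There is no depth.
- robot.close_job(): hands the job in, once; it reports no verdict.
The state is a dict: "time": time; "joint_positions": joint angles; "qvel": joint speeds; "joint_torque": joint torques, N m; "tool_pos": TCP position; "ee_rot": TCP orientation; "wrist_force": force on the tool from outside, world axes, zero at the start; "wrist_torque": the same for the moment, N m; "width": finger opening in m.
Only numpy, scipy, OpenCV 4.12 (cv2) and the standard library are available. Lean on these libraries where they do the work, as an engineer would, in place of code of your own. Each camera call takes 0.05 s, during which the arm holds its last target. There are 200 camera calls.

## Working session

There is one attempt and no reset: what is moved stays moved. The work goes in short steps, Python scripts to look and compute and a tool call to move; the robot and the scene stay as the last step left them, time stands still between calls to the robot, and variables do not carry over. Pictures are saved under pics/ and viewed, about 12 in all and at most 16, crops included, and the job is handed in when it is done.

Besides the shell and the picture viewer there is one more tool, called after "Request:" as name(argument=value, ...), one argument or row to a line, values as JSON. step_arm: Moves the arm, as the interface text tells. Its arguments: {"type":"object","properties":{"plan":{"type":"array"}},"required":["plan"]}

```bash
mkdir -p pics; cat > h.py <<'E'
import numpy as np, cv2
from bench import robot, cams
from scipy.spatial.transform import Rotation as R
def snap(n):
    s=cams.snapshot(n); return s
def rot(a):
    a=np.array(a,float)
    if a.shape==(3,3): return a
    return R.from_euler('xyz',a).as_matrix() if a.size==3 else R.from_quat(a).as_matrix()
def ray(s,u,v):
    K=np.array(s["camera_matrix"]); d=np.linalg.solve(K,[u,v,1.])
    return np.array(s["origin"]),rot(s["attitude"])@d
def onplane(s,u,v,z):
    o,d=ray(s,u,v); return o+d*(z-o[2])/d[2]
def proj(s,p):
    c=rot(s["attitude"]).T@(np.array(p)-np.array(s["origin"])); q=np.array(s["camera_matrix"])@c; return q[:2]/q[2]
E
python3 - <<'E'
from h import *
import pickle
for n in("scene","top"):
    s=snap(n); cv2.imwrite(f"pics/{n}0.png",s["frame"][:,:,::-1]); pickle.dump(s,open(n+"0.pkl","wb"))
    print(n,s["camera_matrix"],s["origin"],s["attitude"])
print(robot.get_obs())
E
```

```text
scene [[507.23932463   0.         320.93103664]
 [  0.         507.23932463 196.21323437]
 [  0.           0.           1.        ]] [-0.29516885 -0.47414591  1.55885135] [-2.56655022  0.00969159 -1.07580851]
top [[387.00453769   0.         324.3831159 ]
 [  0.         387.00453769 198.48292581]
 [  0.           0.           1.        ]] [ 0.46750698 -0.01674525  1.08163213] [-3.06344071 -0.00953747 -1.59261209]
{'time': 0.1, 'joint_positions': array([-1.24410731e+00,  8.79005136e-02,  1.37211081e+00, -2.20607588e-06,
        1.68357543e+00, -1.03118184e-01]), 'qvel': array([ 1.22038351e-03, -1.88446602e-04, -4.88580312e-03,  9.02804038e-04,
       -7.38244100e-05, -1.26960649e-03]), 'joint_torque': array([ 1.83315758e-03, -3.41253304e+01, -3.03302658e+01,  7.19784200e-02,
        3.04274890e-02, -9.93321282e-05]), 'tool_pos': array([ 0.22898737, -0.49944726,  0.16880677]), 'ee_rot': array([-3.13960893e+00, -2.03082134e-04,  4.29806754e-01]), 'wrist_force': array([-0.25074408, -0.8312079 ,  0.10072492]), 'wrist_torque': array([-0.00427342,  0.03821785, -0.05074227]), 'width': 0.09403935202324706}
```

View pics/scene0.png

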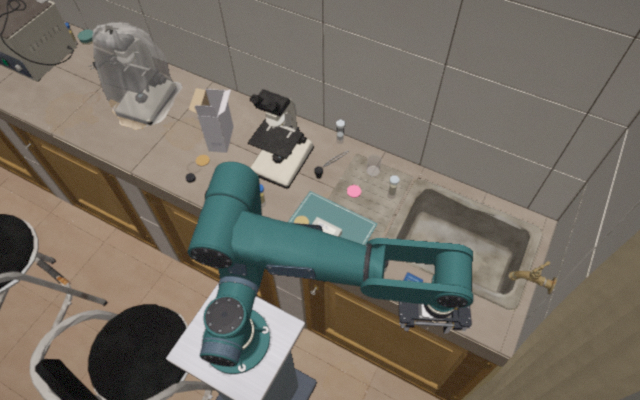

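View pics/top0.png

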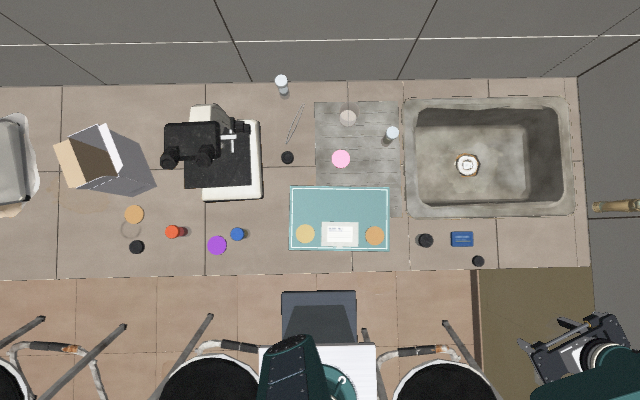

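The top view shows the mat at (290–390, 185–250), with the yellow dish at (305,234), the slide box at (340,234) and the brown dish at (375,235). The orange tube is at (174,232), the blue tube at (237,234) and the tin at (461,239). Three dark round things could be the case: (425,240), (478,261) and (136,247), and (287,157) is also dark. I'll enlarge these in one crop.

```bash
python3 - <<'E'
from h import *
f=cv2.imread("pics/top0.png")
a=cv2.resize(f[195:270,110:260],None,fx=4,fy=4,interpolation=cv2.INTER_CUBIC)
b=cv2.resize(f[195:270,350:500],None,fx=4,fy=4,interpolation=cv2.INTER_CUBIC)
cv2.imwrite("pics/crop1.png",np.vstack([a,b[:295]]))
E
```

```text
(no output)
```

View pics/crop1.png

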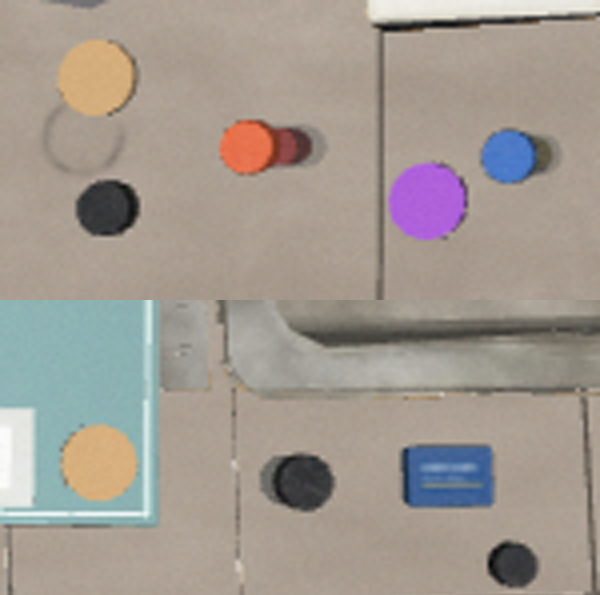

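```bash
cat > meas.py <<'E'
from h import *
import pickle
def mat(s):
    hsv=cv2.cvtColor(s["frame"],cv2.COLOR_RGB2HSV)
    m=cv2.inRange(hsv,(78,40,60),(100,255,255)); m[:,:260]=0; m[:,420:]=0; m[:170]=0; m[265:]=0
    m=cv2.morphologyEx(m,cv2.MORPH_CLOSE,np.ones((5,5)))
    c=max(cv2.findContours(m,cv2.RETR_EXTERNAL,cv2.CHAIN_APPROX_NONE)[0],key=cv2.contourArea)
    P=np.array([onplane(s,u+0.,v+0.,0.005)[:2] for u,v in c[:,0]],np.float32)
    return cv2.minAreaRect(P)
def blob(s,box,lo,hi,z,full=False):
    x0,y0,x1,y1=box; hsv=cv2.cvtColor(s["frame"],cv2.COLOR_RGB2HSV)[y0:y1,x0:x1]
    m=cv2.inRange(hsv,lo,hi)
    c=max(cv2.findContours(m,cv2.RETR_EXTERNAL,cv2.CHAIN_APPROX_NONE)[0],key=cv2.contourArea)
    P=np.array([onplane(s,u+x0,v+y0,z)[:2] for u,v in c[:,0]],np.float32)
    return cv2.minAreaRect(P),cv2.minEnclosingCircle(P)
if __name__=="__main__":
    s=pickle.load(open("top0.pkl","rb"))
    np.set_printoptions(precision=4,suppress=True)
    print("mat",mat(s))
    for n,box,lo,hi,z in [("yel",(292,220,318,248),(12,60,120),(30,255,255),.013),("brn",(362,222,388,249),(12,60,120),(30,255,255),.013),
      ("orange",(160,220,182,245),(3,150,170),(14,255,255),.108),("blue",(225,222,250,245),(100,120,80),(120,255,255),.108),
      ("tin",(445,228,478,250),(100,80,50),(120,255,255),.019),("blkA",(412,228,440,252),(0,0,0),(180,255,62),.058),("blkB",(468,252,488,270),(0,0,0),(180,255,62),.046),
      ("blkC",(125,236,150,258),(0,0,0),(180,255,62),.046),("blkD",(278,148,298,168),(0,0,0),(180,255,62),.046),("box",(318,220,362,248),(0,0,190),(180,60,255),.038),("lbl",(318,220,362,248),(0,0,150),(180,60,255),.038)]:
        r,c=blob(s,box,lo,hi,z); print(n,np.round(r[0],4),np.round(r[1],4),round(r[2],1),"circ",np.round(c[0],4),round(2*c[1],4))
E
python3 meas.py
```

```text
mat ((0.4968724250793457, -0.06701324880123138), (0.2755303978919983, 0.1780509352684021), 88.01358795166016)
yel [0.4556 0.028 ] [0.0467 0.0466] 88.9 circ [0.4558 0.0279] 0.0508
brn [ 0.4473 -0.1632] [0.0498 0.0493] 88.7 circ [ 0.4466 -0.1635] 0.0523
orange [0.4702 0.3571] [0.0301 0.0299] 88.8 circ [0.4695 0.3567] 0.0324
blue [0.4603 0.1927] [0.0302 0.0274] 88.8 circ [0.4603 0.1927] 0.0328
tin [ 0.4312 -0.4022] [0.0587 0.0382] 88.7 circ [ 0.4334 -0.4025] 0.0674
blkA [ 0.4321 -0.2899] [0.0345 0.0315] 88.7 circ [ 0.4323 -0.2901] 0.0365
blkB [ 0.3743 -0.4308] [0.0269 0.0237] 88.7 circ [ 0.3743 -0.4312] 0.0289
blkC [0.4313 0.4715] [0.0341 0.0342] 1.0 circ [0.4309 0.4715] 0.0377
blkD [0.663  0.0702] [0.027  0.0329] 89.1 circ [0.6625 0.0699] 0.034
box [ 0.4524 -0.0631] [0.1072 0.0697] 88.4 circ [ 0.4513 -0.0631] 0.127
lbl [ 0.4539 -0.0672] [0.1159 0.0723] 88.8 circ [ 0.4539 -0.0672] 0.1367
```

A at (425,240) is 37 mm across and shows a grey crescent below the lid. C at (136,247) is about the same width, B at (478,261) is smaller, and D at (287,157) is about 34 mm. A fits the case best. I'll confirm with the wrist camera on the way to the tin.

Request:
step_arm(
  plan=[
    [[150,130,120,1.12,100],[150,130,120,1.12,100],[150,130,120,1.12,100],[150,130,120,1.12,100],[150,130,120,1.12,100],[150,130,120,1.12,100],[150,130,120,1.12,100],[150,130,120,1.12,100]],
  ],
)

```text
time: 0.77
tool_pos: [0.3806, -0.3691, 0.291]
ee_rot: [3.14, 0.001, 1.439]
wrist_force: [-1.4, 0.2, -0.2]
width: 0.0938
```

Request:
step_arm(
  plan=[
    [[0,0,0,0.12,100],[0,0,0,0.12,100],[0,0,0,0.12,100]],
  ],
)

```text
time: 1.02
tool_pos: [0.3791, -0.3698, 0.2894]
ee_rot: [-3.141, -0.001, 1.547]
wrist_force: [-0.0, 0.0, 0.4]
width: 0.094
```

```bash
cat >> h.py <<'E'
def wsnap(name=None):
    o=robot.get_obs(); s=cams.snapshot("wrist"); T=np.array(s["T_tool_cam"])
    Rt=R.from_euler('xyz',o["ee_rot"]).as_matrix()
    s["attitude"]=Rt@T[:3,:3]; s["origin"]=np.array(o["tool_pos"])+Rt@T[:3,3]
    if name: cv2.imwrite(f"pics/{name}.png",s["frame"][:,:,::-1])
    return s
E
python3 - <<'E'
from h import *
import pickle
s=wsnap("w1"); pickle.dump(s,open("w1.pkl","wb")); print(s["T_tool_cam"],s["origin"],s["camera_matrix"][0])
o=robot.get_obs(); print(o["time"],o["tool_pos"],o["ee_rot"])
E
```

```text
[[ 4.09105541e-04 -9.57597574e-01 -2.88108867e-01  8.44120823e-02]
 [ 9.99999164e-01  7.45161022e-04 -1.05675050e-03 -9.08677717e-04]
 [ 1.22662921e-03 -2.88108194e-01  9.57597078e-01 -2.15846933e-01]
 [ 0.00000000e+00  0.00000000e+00  0.00000000e+00  1.00000000e+00]] [ 0.38035595 -0.28559922  0.50526444] [338.83488646   0.         318.44379753]
1.0667 [ 0.37903581 -0.36992904  0.28941949] [-3.14108307e+00 -7.16985339e-04  1.54679951e+00]
```

View pics/w1.png

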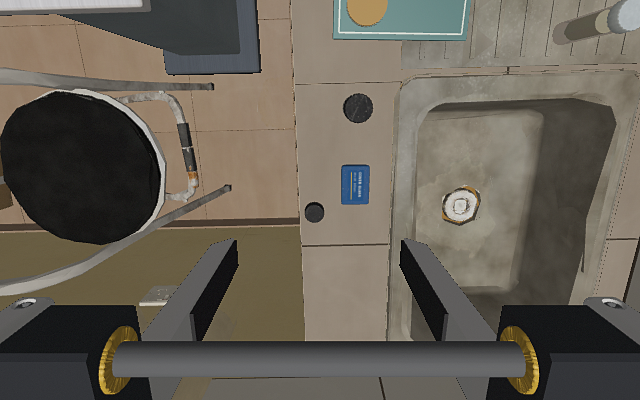

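The wrist view shows the tin at (355,185), A at (358,108) and B at (314,212), seen almost straight down. I'll measure these.

```bash
python3 - <<'E'
from meas import *
s=pickle.load(open("w1.pkl","rb"))
for n,box,lo,hi,z in [("tin",(330,155,380,212),(100,80,50),(120,255,255),.019),("A",(335,85,382,130),(0,0,0),(180,255,70),.058),("B",(300,195,330,228),(0,0,0),(180,255,70),.046),("brn",(340,0,400,40),(12,60,120),(30,255,255),.013)]:
    r,c=blob(s,box,lo,hi,z); print(n,np.round(r[0],4),np.round(r[1],4),round(r[2],1),"circ",np.round(c[0],4),round(2*c[1],4))
E
```

```text
tin [ 0.4302 -0.4046] [0.0578 0.041 ] 89.0 circ [ 0.4307 -0.4047] 0.0687
A [ 0.4291 -0.2953] [0.0362 0.0359] 28.2 circ [ 0.429  -0.2948] 0.0383
B [ 0.3696 -0.4374] [0.0301 0.0258] 88.7 circ [ 0.3701 -0.4373] 0.0311
brn [ 0.4446 -0.1773] [0.029  0.0516] 88.6 circ [ 0.4447 -0.1667] 0.0521
```

```bash
python3 - <<'E'
from h import *
s=snap("scene"); f=s["frame"][:,:,::-1]
t=[]
for p in [(.43,-.294,.03),(.43,.471,.03),(.372,-.434,.02),(.662,.07,.02)]:
    u,v=np.round(proj(s,p)).astype(int); print(u,v)
    t.append(cv2.resize(f[v-18:v+18,u-18:u+18],(288,288),interpolation=cv2.INTER_CUBIC))
cv2.imwrite("pics/c2.png",np.vstack([np.hstack(t[:2]),np.hstack(t[2:])]))
E
```

```text
382 264
193 175
414 299
318 173
```

View pics/c2.png

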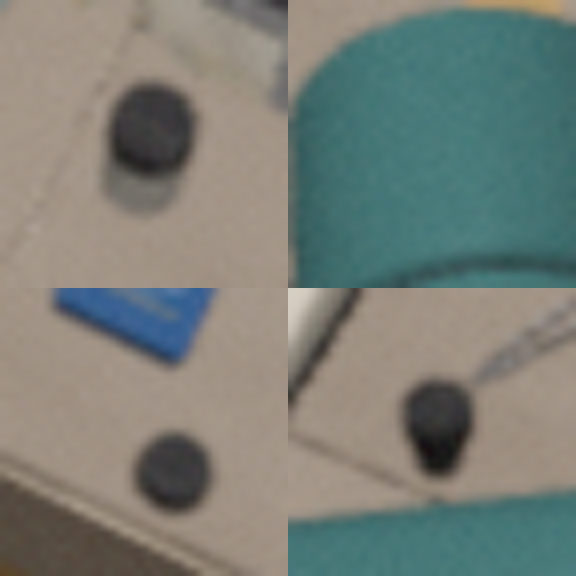

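In the scene view, A (top left) has a black lid on a pale pot, so A is the case. D (bottom right) is a stepped black body, the eyepiece. B is a flat low cap, not part of the job. C is hidden behind the arm here and looked low in the first view. Next I pick the tin.

Request:
step_arm(
  plan=[
    [[52,-33,-40,0,68],[52,-33,-80,0,68],[52,-33,-120,0,68],[52,-33,-160,0,68],[52,-33,-200,0,68],[52,-33,-230,0,68],[52,-33,-230,0,68]],
  ],
)

```text
time: 1.7
tool_pos: [0.426, -0.3975, 0.0492]
ee_rot: [-3.128, -0.014, 1.548]
wrist_force: [-1.1, 1.3, -1.3]
width: 0.0641
```

Request:
step_arm(
  plan=[
    [[0,0,-25,0,68],[0,0,-45,0,68],[0,0,-55,0,68],[0,0,-55,0,68],[0,0,-55,0,30],[0,0,-55,0,30],[0,0,-55,0,30],[0,0,-55,0,30]],
  ],
)

```text
time: 2.37
tool_pos: [0.432, -0.404, 0.0068]
ee_rot: [3.139, 0.002, 1.55]
wrist_force: [0.3, 0.4, -0.3]
width: 0.0405
```

Request:
step_arm(
  plan=[
    [[0,0,15,0,30],[0,0,50,0,30],[0,10,90,0,30],[0,40,115,0,30],[5,80,115,0,30],[10,120,115,0,30],[15,160,115,0,30],[20,200,115,-0.015,30]],
  ],
)

```text
time: 3.03
tool_pos: [0.4514, -0.2016, 0.1213]
ee_rot: [3.139, 0.001, 1.534]
wrist_force: [0.3, 0.1, -0.7]
width: 0.0282
```

Request:
step_arm(
  plan=[
    [[0,40,0,0,30],[0,80,0,0,30],[0,115,0,0,30],[0,138,0,0,30],[0,138,0,0,30],[0,138,-20,0,30],[0,138,-40,0,30],[0,138,-50,0,30]],
  ],
)

```text
time: 3.7
tool_pos: [0.4503, -0.0654, 0.0685]
ee_rot: [-3.14, 0.0, 1.535]
wrist_force: [-0.2, 0.6, -1.7]
width: 0.0287
```

Request:
step_arm(
  plan=[
    [[0,0,0,0,30],[0,0,0,0,30]],
  ],
)

```text
time: 3.87
tool_pos: [0.451, -0.0656, 0.07]
ee_rot: [-3.141, 0.0, 1.534]
wrist_force: [-0.3, 0.2, -0.2]
width: 0.0285
```

```bash
python3 - <<'E'
from h import *
import pickle
s=wsnap("w2"); pickle.dump(s,open("w2.pkl","wb"))
t=snap("top"); pickle.dump(t,open("top1.pkl","wb")); f=t["frame"][:,:,::-1]
cv2.imwrite("pics/t1.png",cv2.resize(f[170:290,270:450],None,fx=4,fy=4))
print(robot.get_obs()["tool_pos"])
E
```

```text
[ 0.4520741  -0.06574852  0.07119885]
```

View pics/w2.png

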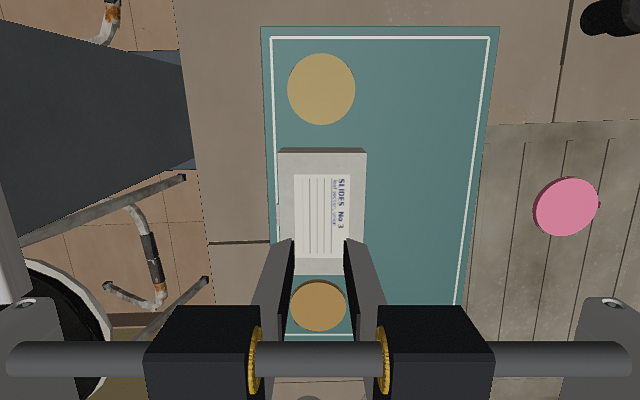

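The gripper came up empty: the fingers closed on to 28 mm and the jaws hold nothing. I lifted before they had shut. This view does show both dishes and the box well, so I'll remeasure them and the tin.

```bash
python3 - <<'E'
from meas import *
s=pickle.load(open("w2.pkl","rb")); t=pickle.load(open("top1.pkl","rb"))
def go(s,L):
  for n,box,lo,hi,z in L:
    r,c=blob(s,box,lo,hi,z); print(n,np.round(r[0],4),np.round(r[1],4),round(r[2],1),"circ",np.round(c[0],4),round(2*c[1],4))
go(s,[("yel",(270,45,370,135),(12,60,120),(30,255,255),.013),("brn",(289,280,348,335),(10,90,100),(30,255,255),.013),("box",(268,152,375,278),(0,0,150),(180,45,255),.038)])
go(t,[("tin",(445,222,478,255),(100,80,50),(120,255,255),.019),("A",(412,228,440,252),(0,0,0),(180,255,62),.058),("yel",(292,220,318,248),(12,60,120),(30,255,255),.013)])
E
```

```text
yel [0.4551 0.027 ] [0.0511 0.0513] 43.4 circ [0.455  0.0269] 0.052
brn [ 0.4453 -0.1638] [0.0511 0.0511] 88.0 circ [ 0.4455 -0.1643] 0.0525
box [ 0.4507 -0.067 ] [0.0994 0.0681] 87.7 circ [ 0.4506 -0.0635] 0.1141
tin [ 0.4312 -0.4022] [0.0587 0.0382] 88.7 circ [ 0.4334 -0.4025] 0.0674
A [ 0.4321 -0.2899] [0.0345 0.0315] 88.7 circ [ 0.4323 -0.2901] 0.0365
yel [0.4556 0.028 ] [0.0467 0.0465] 88.8 circ [0.4558 0.0278] 0.0507
```

Tin unmoved. I'll go back and give the jaws time to shut.

Request:
step_arm(
  plan=[
    [[0,-10,40,0,68],[0,-50,50,0,68],[-5,-91,50,0,68],[-10,-132,50,0,68],[-15,-173,50,0,68],[-21,-214,50,0,68],[-21,-255,50,0.015,68],[-21,-296,50,0.015,68]],
  ],
)

```text
time: 4.63
tool_pos: [0.43, -0.364, 0.1218]
ee_rot: [3.139, 0.002, 1.549]
wrist_force: [1.4, 0.2, 1.4]
width: 0.0639
```

Request:
step_arm(
  plan=[
    [[0,-35,0,0,68],[0,-42,0,0,68],[0,-42,-40,0,68],[0,-42,-75,0,68],[0,-42,-100,0,68],[0,-42,-115,0,68],[0,-42,-115,0,68],[0,-42,-115,0,68]],
  ],
)

```text
time: 5.3
tool_pos: [0.4302, -0.4027, 0.0051]
ee_rot: [-3.141, -0.001, 1.55]
wrist_force: [0.1, -1.5, 0.3]
width: 0.0643
```

Request:
step_arm(
  plan=[
    [[0,0,0,0,20],[0,0,0,0,20],[0,0,0,0,20],[0,0,0,0,20],[0,0,0,0,20],[0,0,0,0,20],[0,0,0,0,20],[0,0,0,0,20]],
  ],
)

```text
time: 5.97
tool_pos: [0.4301, -0.4029, 0.0049]
ee_rot: [-3.142, -0.0, 1.55]
wrist_force: [0.1, -0.3, 0.6]
width: 0.0191
```

The jaws closed to 19 mm where the tin should be, so I need to look.

```bash
python3 - <<'E'
from h import *
import pickle
s=wsnap("w3"); pickle.dump(s,open("w3.pkl","wb")); t=snap("top"); pickle.dump(t,open("top2.pkl","wb")); c=snap("scene")
u,v=np.round(proj(c,(.43,-.40,.03))).astype(int); g=cv2.resize(c["frame"][v-40:v+40,u-50:u+50,::-1],(400,320))
g2=cv2.resize(t["frame"][215:279,410:490,::-1],(400,320))
cv2.imwrite("pics/m3.png",np.vstack([np.hstack([cv2.resize(g,(320,256)),cv2.resize(g2,(320,256))]),s["frame"][60:400,:,::-1]]))
o=robot.get_obs(); print(o["width"],o["wrist_force"])
E
```

```text
0.01901097518476575 [-0.37709508 -0.34647557  1.00739066]
```

View pics/m3.png

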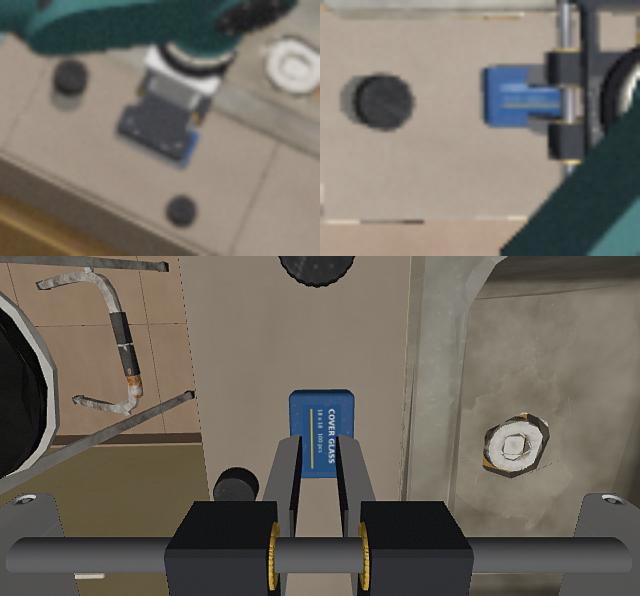

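The jaws shut in view above the tin, and the tin has not moved. By the finger-gap scale in w1 (165 px for 94 mm) and in w3, the visible tips sit roughly 35–40 mm short of the reported TCP. I'll check this numerically before going lower.

```bash
python3 - <<'E'
from meas import *
s=pickle.load(open("w3.pkl","rb")); w1=pickle.load(open("w1.pkl","rb"))
r,c=blob(s,(280,185,365,300),(100,80,40),(120,255,255),.019); print("tin w3",r)
T=np.array(s["T_tool_cam"]); K=np.array(s["camera_matrix"])
for n,im,a,b,w in (("w1",w1,(237,240),(402,240),.094),):
    for d in (0,.02,.03,.038,.045):
        out=[]
        for x in(-.008,.008):
            for y in (-w/2,w/2):
                q=K@(T[:3,:3].T@(np.array([x,y,-d])-T[:3,3])); out.append(np.round(q[:2]/q[2]))
        print(n,d,*out)
cv2.imwrite("pics/tips.png",np.hstack([cv2.resize(w1["frame"][220:360,170:470,::-1],None,fx=1.25,fy=2)[:, :375],cv2.resize(s["frame"][220:360,250:400,::-1],None,fx=2,fy=2)]))
E
```

```text
tin w3 ((0.43081462383270264, -0.4038222134113312), (0.06024826318025589, 0.04078568518161774), 88.8614501953125)
w1 0 [252. 241.] [388. 241.] [251. 219.] [390. 219.]
w1 0.02 [246. 253.] [395. 253.] [244. 230.] [396. 230.]
w1 0.03 [242. 260.] [398. 261.] [241. 236.] [400. 236.]
w1 0.038 [239. 267.] [401. 267.] [238. 241.] [403. 241.]
w1 0.045 [237. 272.] [404. 273.] [235. 246.] [406. 246.]
```

View pics/tips.png

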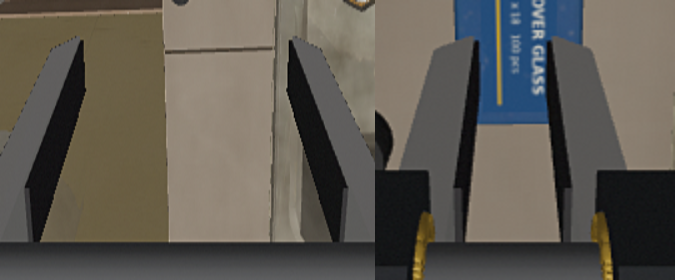

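The projected d = 38 mm corners (238,241) and (403,241) match the visible tips exactly. The real tips are therefore 38 mm short of the reported TCP, and I'll command z 38 mm lower throughout. Now I open and go down slowly, watching the force.

Request:
step_arm(
  plan=[
    [[0,0,5,0,68],[0,0,5,0,68],[0,0,5,0,68],[0,0,5,0,68],[0,0,5,0,68],[0,0,5,0,68],[0,0,5,0,68],[0,0,5,0,68]],
  ],
)

```text
time: 6.78
tool_pos: [0.4301, -0.403, 0.0098]
ee_rot: [-3.142, -0.0, 1.55]
wrist_force: [-0.8, 0.3, 0.3]
width: 0.0634
```

Request:
step_arm(
  plan=[
    [[0,-1,-10,0,68],[0,-1,-15,0,68],[0,-1,-20,0,68],[0,-1,-25,0,68],[0,-1,-28,0,68],[0,-1,-28,0,68]],
  ],
)

```text
time: 7.28
tool_pos: [0.4295, -0.4033, -0.0195]
ee_rot: [-3.14, -0.002, 1.55]
wrist_force: [1.0, 0.0, -0.9]
width: 0.0643
```

Request:
step_arm(
  plan=[
    [[0,0,-3,0,68],[0,0,-6,0,68],[0,0,-9,0,68],[0,0,-9,0,68]],
  ],
)

```text
time: 7.62
tool_pos: [0.4299, -0.4036, -0.0278]
ee_rot: [-3.141, -0.001, 1.55]
wrist_force: [0.0, -0.1, -0.6]
width: 0.0641
```

Request:
step_arm(
  plan=[
    [[0,0,-3,0,68],[0,0,-5,0,68],[0,0,-5,0,68],[0,0,-5,0,20],[0,0,-5,0,20],[0,0,-5,0,20],[0,0,-5,0,20],[0,0,-5,0,20]],
  ],
)

```text
time: 8.28
tool_pos: [0.4304, -0.4041, -0.0319]
ee_rot: [3.141, 0.0, 1.55]
wrist_force: [-0.2, -0.3, 0.3]
width: 0.0412
```

Request:
step_arm(
  plan=[
    [[0,0,0,0,20],[0,0,0,0,20],[0,0,0,0,20],[0,0,0,0,20]],
  ],
)

```text
time: 8.62
tool_pos: [0.4304, -0.4041, -0.0319]
ee_rot: [3.141, 0.0, 1.55]
wrist_force: [0.5, -0.2, 0.7]
width: 0.041
```

Request:
step_arm(
  plan=[
    [[0,0,15,0,20],[0,0,40,0,20],[0,0,75,0,20],[0,20,105,0,20],[4,55,115,0,20],[8,90,115,0,20],[12,125,115,-0.015,20],[16,160,115,-0.015,20]],
  ],
)

```text
time: 9.28
tool_pos: [0.4459, -0.2426, 0.0832]
ee_rot: [3.141, 0.0, 1.533]
wrist_force: [1.2, 0.7, -0.5]
width: 0.0412
```

Request:
step_arm(
  plan=[
    [[5,35,0,0,20],[5,70,0,0,20],[5,105,0,0,20],[5,140,0,0,20],[5,165,0,0,20],[5,177,0,0,20],[5,177,0,0,20],[5,177,-30,0,20]],
  ],
)

```text
time: 9.95
tool_pos: [0.4562, -0.0681, 0.0586]
ee_rot: [3.129, 0.004, 1.537]
wrist_force: [1.7, -0.4, -0.5]
width: 0.0413
```

Request:
step_arm(
  plan=[
    [[0,0,-20,0,20],[0,0,-35,0,20],[0,0,-40,0,20],[0,0,-43,0,20],[0,0,-43,0,20],[0,0,-43,0,20]],
  ],
)

```text
time: 10.45
tool_pos: [0.452, -0.0677, 0.0109]
ee_rot: [3.14, 0.001, 1.534]
wrist_force: [-0.1, -0.3, 0.0]
width: 0.0413
```

Request:
step_arm(
  plan=[
    [[0,1,-2,0,20],[0,1,-4,0,20],[0,1,-4,0,20],[0,1,-4,0,48],[0,1,-4,0,60],[0,1,-4,0,60],[0,1,-4,0,60],[0,1,-4,0,60]],
  ],
)

```text
time: 11.12
tool_pos: [0.4513, -0.066, 0.006]
ee_rot: [3.141, 0.0, 1.535]
wrist_force: [0.6, 0.6, -1.0]
width: 0.0558
```

Request:
step_arm(
  plan=[
    [[0,0,20,0,60],[0,0,60,0,60],[0,0,100,0,60],[-5,-35,110,-0.12,60],[-10,-75,110,-0.24,60],[-15,-110,110,-0.36,60],[-20,-145,110,-0.48,60],[-20,-180,110,-0.6,60]],
  ],
)

```text
time: 11.78
tool_pos: [0.4304, -0.2476, 0.1164]
ee_rot: [3.141, 0.0, 0.929]
wrist_force: [0.9, 0.4, 0.5]
width: 0.0566
```

Request:
step_arm(
  plan=[
    [[0,0,0,-0.12,60],[0,-25,0,-0.24,60],[0,-40,0,-0.36,60],[0,-45,0,-0.48,60],[0,-45,0,-0.6,60],[0,-45,0,-0.72,60],[0,-45,0,-0.84,60],[0,-45,0,-0.93,60]],
  ],
)

```text
time: 12.45
tool_pos: [0.4311, -0.2911, 0.1158]
ee_rot: [-3.141, 0.0, -0.001]
wrist_force: [0.2, -0.8, -0.9]
width: 0.0564
```

```bash
python3 - <<'E'
from meas import *
o=robot.get_obs(); print(o["time"],o["tool_pos"],o["ee_rot"],o["joint_positions"])
s=wsnap("w4"); pickle.dump(s,open("w4.pkl","wb")); t=snap("top"); pickle.dump(t,open("top3.pkl","wb"))
cv2.imwrite("pics/t3.png",cv2.resize(t["frame"][170:290,270:470,::-1],None,fx=3,fy=3))
r,c=blob(t,(315,215,365,255),(100,80,40),(120,255,255),.057); print("tin",r)
E
```

```text
12.45 [ 0.4311077  -0.2910884   0.11577594] [-3.14146799e+00  2.20576176e-04 -9.18055751e-04] [-7.02883435e-01  3.80971325e-02  1.52982542e+00 -4.72400024e-05
  1.57391902e+00  8.68830820e-01]
tin ((0.4514423608779907, -0.06609658896923065), (0.055505670607089996, 0.03940032795071602), 88.73155975341797)
```

View pics/w4.png

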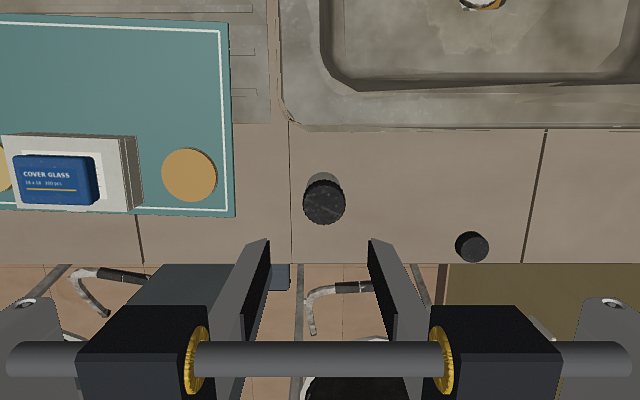

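The tin lies centred on the box, measured at (.4514, −.0661). The case is at (324,195) in the wrist view, a black lid over a pale pot. I'll fix its position from these views.

```bash
python3 - <<'E'
from meas import *
s=pickle.load(open("w4.pkl","rb")); w1=pickle.load(open("w1.pkl","rb"))
for z in(.05,.058):
  print(z,[np.round(blob(*a,(0,0,0),(180,255,70),z)[1][0],4) for a in ((s,(298,170,350,230)),(w1,(335,85,382,130)))], blob(s,(298,170,350,230),(0,0,0),(180,255,70),z)[1][1]*2)
for b in((300,165,350,232),):
  pass
E
```

```text
0.05 [array([ 0.4299, -0.2957]), array([ 0.4299, -0.2949])] 0.041369304060935974
0.058 [array([ 0.4323, -0.2956]), array([ 0.429 , -0.2948])] 0.04019980505108833
```

Request:
step_arm(
  plan=[
    [[-1,-4,-30,0,60],[-1,-4,-60,0,60],[-1,-4,-90,0,60],[-1,-4,-115,0,60],[-1,-4,-130,0,60],[-1,-4,-132,0,60],[-1,-4,-132,0,60],[-1,-4,-132,0,20]],
  ],
)

```text
time: 13.22
tool_pos: [0.431, -0.2956, -0.0149]
ee_rot: [3.14, -0.001, 0.006]
wrist_force: [0.5, 0.2, 0.3]
width: 0.0527
```

Request:
step_arm(
  plan=[
    [[0,0,0,0,20],[0,0,0,0,20],[0,0,0,0,20],[0,0,0,0,20],[0,0,0,0,20],[0,0,0,0,20]],
  ],
)

```text
time: 13.72
tool_pos: [0.4313, -0.2959, -0.0144]
ee_rot: [3.139, -0.002, 0.005]
wrist_force: [-0.0, 0.5, 5.9]
width: 0.0369
```

Request:
step_arm(
  plan=[
    [[0,0,10,0,20],[0,0,35,0,20],[0,0,65,0,20],[0,0,95,0,20],[25,10,100,0,20],[55,30,100,0,20],[85,50,100,0,20],[98,80,100,0,20]],
  ],
)

```text
time: 14.38
tool_pos: [0.5306, -0.2153, 0.0841]
ee_rot: [3.141, -0.002, 0.003]
wrist_force: [-0.2, 1.4, -0.2]
width: 0.0369
```

Request:
step_arm(
  plan=[
    [[0,35,0,0,20],[0,70,0,0,20],[0,105,0,0,20],[0,130,0,0,20],[0,145,0,0,20],[0,147,0,0,20],[0,147,-30,0,20],[0,147,-55,0,20]],
  ],
)

```text
time: 15.05
tool_pos: [0.5295, -0.0687, 0.0299]
ee_rot: [3.14, -0.004, 0.005]
wrist_force: [-0.2, -0.4, -1.4]
width: 0.037
```

Request:
step_arm(
  plan=[
    [[0,0,-20,0,20],[0,0,-30,0,20],[0,0,-36,0,20],[0,0,-36,0,20]],
  ],
)

```text
time: 15.38
tool_pos: [0.5276, -0.0686, -0.0078]
ee_rot: [-3.142, 0.002, 0.004]
wrist_force: [-0.1, -0.4, -0.8]
width: 0.0368
```

Request:
step_arm(
  plan=[
    [[1,0,-2,0,20],[1,0,-2,0,20],[1,0,-2,0,20],[1,0,-2,0,50],[1,0,-2,0,60],[1,0,-2,0,60],[1,0,-2,0,60],[1,0,-2,0,60]],
  ],
)

```text
time: 16.05
tool_pos: [0.5293, -0.068, -0.0089]
ee_rot: [3.141, -0.0, 0.005]
wrist_force: [0.3, -0.7, 0.1]
width: 0.0567
```

Request:
step_arm(
  plan=[
    [[0,0,20,0,60],[0,0,60,0,60],[0,0,100,0,60],[0,0,140,0,60],[-20,30,160,0,60],[-45,60,160,0,60],[-67,95,160,0,60],[-67,130,160,0,60]],
  ],
)

```text
time: 16.72
tool_pos: [0.4594, 0.0628, 0.152]
ee_rot: [3.141, -0.001, 0.003]
wrist_force: [0.3, 0.7, -1.0]
width: 0.056
```

Request:
step_arm(
  plan=[
    [[0,35,0,0,60],[0,70,0,0,60],[0,105,0,0,60],[0,129,0,0,60],[0,129,0,0,60],[0,129,0,0,60]],
  ],
)

```text
time: 17.22
tool_pos: [0.4618, 0.1918, 0.1507]
ee_rot: [3.141, 0.0, 0.008]
wrist_force: [-0.3, -0.6, 0.1]
width: 0.0565
```

```bash
python3 - <<'E'
from meas import *
o=robot.get_obs(); print(o["time"],o["tool_pos"],o["ee_rot"],o["width"])
s=wsnap("w5"); pickle.dump(s,open("w5.pkl","wb"))
t=snap("top"); pickle.dump(t,open("top4.pkl","wb"))
r,c=blob(t,(325,195,365,217),(0,0,0),(180,255,70),.063); print("case",c)
u,v=proj(s,(.4603,.1927,.108)); print("cap px",u,v)
E
```

```text
17.2167 [0.4618324  0.1918122  0.15072085] [3.14083753e+00 3.64491663e-04 7.55041207e-03] 0.056501169174502736
case ((0.5301744341850281, -0.06502488255500793), 0.01753530092537403)
cap px 317.35948265683277 210.71067708687733
```

View pics/w5.png

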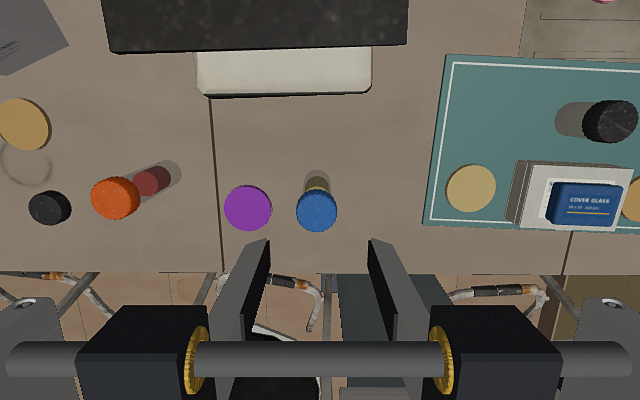

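The case stands in place, measured at (.530, −.065). The blue cap is at (317,211), purple dish at (248,208) beside it, and the orange tube at (115,198). I'll refine both caps.

```bash
python3 - <<'E'
from meas import *
s=pickle.load(open("w5.pkl","rb"))
print("blue",blob(s,(285,175,350,240),(100,120,80),(120,255,255),.104)[1])
print("orange",blob(s,(80,170,150,230),(2,170,150),(14,255,255),.104)[1])
E
```

```text
blue ((0.458394855260849, 0.19382263720035553), 0.01766444928944111)
orange ((0.46679964661598206, 0.35982513427734375), 0.01635647378861904)
```

Request:
step_arm(
  plan=[
    [[-3,2,0,0,60],[-3,2,-20,0,60],[-3,2,-50,0,60],[-3,2,-80,0,60],[-3,2,-110,0,60],[-3,2,-130,0,60],[-3,2,-134,0,60],[-3,2,-134,0,60]],
  ],
)

```text
time: 17.98
tool_pos: [0.4578, 0.1917, 0.0154]
ee_rot: [3.14, 0.004, 0.003]
wrist_force: [0.7, -0.5, 0.4]
width: 0.0564
```

Request:
step_arm(
  plan=[
    [[0,0,0,0,10],[0,0,0,0,10],[0,0,0,0,10],[0,0,0,0,10],[0,0,0,0,10],[0,0,0,0,10],[0,0,0,0,10],[0,0,0,0,10]],
  ],
)

```text
time: 18.65
tool_pos: [0.4605, 0.1934, 0.0186]
ee_rot: [-3.141, -0.003, 0.005]
wrist_force: [0.1, -0.3, 5.8]
width: 0.0333
```

Width is 33.3 mm, so the jaws grip the cap, which is fine. I lift and carry it, moving sideways first to stay clear of the microscope.

Request:
step_arm(
  plan=[
    [[0,0,8,0,10],[0,0,25,0,10],[0,0,50,0,10],[0,0,75,0,10],[0,-10,95,0,10],[0,-35,100,0,10],[0,-70,100,0,10],[0,-100,100,0,10]],
  ],
)

```text
time: 19.32
tool_pos: [0.4592, 0.092, 0.1179]
ee_rot: [3.141, -0.001, 0.006]
wrist_force: [0.6, 0.2, 0.2]
width: 0.0333
```

Request:
step_arm(
  plan=[
    [[15,-25,0,0,10],[40,-45,0,0,10],[60,-60,0,0,10],[71,-69,0,0,10],[71,-69,0,0,10],[71,-69,-30,0,10],[71,-69,-60,0,10],[71,-69,-80,0,10]],
  ],
)

```text
time: 19.98
tool_pos: [0.5279, 0.0252, 0.0345]
ee_rot: [-3.141, 0.004, 0.006]
wrist_force: [-0.5, 0.2, -0.2]
width: 0.0333
```

Request:
step_arm(
  plan=[
    [[0,0,-8,0,10],[0,0,-13,0,10],[0,0,-13,0,10],[0,0,-13,0,10]],
  ],
)

```text
time: 20.32
tool_pos: [0.5307, 0.0246, 0.0252]
ee_rot: [3.142, -0.002, 0.006]
wrist_force: [0.2, -0.3, -0.0]
width: 0.033
```

```bash
python3 - <<'E'
from meas import *
t=snap("top"); pickle.dump(t,open("top5.pkl","wb"))
s=wsnap("w6"); c=snap("scene"); u,v=np.round(proj(c,(.53,.025,.05))).astype(int)
cv2.imwrite("pics/m6.png",np.hstack([cv2.resize(c["frame"][v-40:v+40,u-40:u+40,::-1],(400,400)),s["frame"][:,200:600,::-1]]))
o=robot.get_obs(); print(o["time"],o["tool_pos"],o["wrist_force"],o["width"])
E
```

```text
20.4667 [0.53068791 0.02425735 0.02491876] [0.08830524 0.05321458 0.02512051] 0.03344726253605799
```

View pics/m6.png

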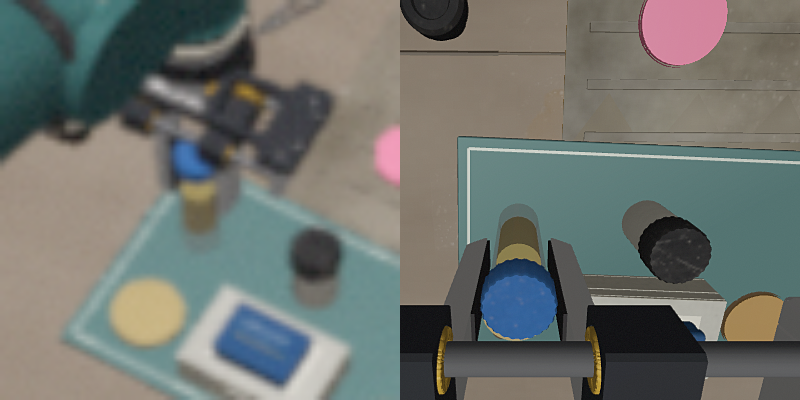

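The blue tube hangs upright behind the yellow dish with the case beside it. I release it and go to the orange tube.

Request:
step_arm(
  plan=[
    [[0,0,-1,0,10],[0,0,-1,0,10],[0,0,-1,0,40],[0,0,-1,0,60],[0,0,-1,0,60],[0,0,-1,0,60],[0,0,-1,0,60],[0,0,-1,0,60]],
  ],
)

```text
time: 21.13
tool_pos: [0.53, 0.024, 0.0228]
ee_rot: [3.141, 0.0, 0.005]
wrist_force: [-1.1, -0.7, -0.8]
width: 0.0564
```

Request:
step_arm(
  plan=[
    [[0,0,20,0,60],[0,0,60,0,60],[0,0,100,0,60],[0,0,130,0,60],[-30,15,135,0,60],[-64,35,135,0,60],[-64,75,135,0,60],[-64,115,135,0,60]],
  ],
)

```text
time: 21.8
tool_pos: [0.4646, 0.1392, 0.1583]
ee_rot: [3.141, -0.001, 0.002]
wrist_force: [0.4, -0.0, 1.2]
width: 0.0565
```

Request:
step_arm(
  plan=[
    [[0,40,0,0,60],[0,80,0,0,60],[0,120,0,0,60],[0,160,0,0,60],[0,200,0,0,60],[0,220,0,0,60],[0,220,0,0,60],[0,220,0,0,60]],
  ],
)

```text
time: 22.47
tool_pos: [0.4657, 0.3596, 0.1572]
ee_rot: [3.14, 0.001, 0.007]
wrist_force: [0.6, -0.0, -0.3]
width: 0.0568
```

```bash
python3 - <<'E'
from meas import *
o=robot.get_obs(); print(o["time"],o["tool_pos"],o["ee_rot"],o["width"],o["joint_positions"][5])
s=wsnap("w7"); pickle.dump(s,open("w7.pkl","wb"))
t=snap("top"); pickle.dump(t,open("top6.pkl","wb"))
print("case",blob(t,(325,195,365,217),(0,0,0),(180,255,70),.063)[1])
print("blue",blob(t,(290,180,330,222),(100,120,80),(120,255,255),.113)[1])
u,v=np.round(proj(s,(.467,.36,.108))).astype(int); print(u,v)
print("orange",blob(s,(u-45,v-45,u+45,v+45),(2,170,130),(14,255,255),.104)[1])
E
```

```text
22.4667 [0.46572741 0.35956433 0.15723863] [3.14021611e+00 9.01150160e-04 6.86011241e-03] 0.0567536066810526 2.1254431345072917
case ((0.5301744341850281, -0.06502488255500793), 0.01753530092537403)
blue ((0.5299699902534485, 0.024954313412308693), 0.016021542251110077)
318 205
orange ((0.4670725166797638, 0.35698172450065613), 0.01672595553100109)
```

Request:
step_arm(
  plan=[
    [[1,-2,0,0,60],[1,-2,-30,0,60],[1,-2,-60,0,60],[1,-2,-90,0,60],[1,-2,-120,0,60],[1,-2,-134,0,60],[1,-2,-139,0,60],[1,-2,-139,0,60]],
  ],
)

```text
time: 23.23
tool_pos: [0.4666, 0.3551, 0.0176]
ee_rot: [3.14, 0.002, 0.003]
wrist_force: [-0.1, -0.6, -0.1]
width: 0.0564
```

Request:
step_arm(
  plan=[
    [[0,0,0,0,10],[0,0,0,0,10],[0,0,0,0,10],[0,0,0,0,10],[0,0,0,0,10],[0,0,0,0,10],[0,0,0,0,10],[0,0,0,0,10]],
  ],
)

```text
time: 23.9
tool_pos: [0.4683, 0.3575, 0.0207]
ee_rot: [-3.14, -0.003, 0.005]
wrist_force: [-0.3, -0.5, 5.4]
width: 0.0331
```

Request:
step_arm(
  plan=[
    [[0,0,8,0,10],[0,0,30,0,10],[0,0,65,0,10],[0,0,100,0,10],[0,0,130,0,10],[0,-30,135,0,10],[0,-68,135,0,10],[0,-106,135,0,10]],
  ],
)

```text
time: 24.57
tool_pos: [0.4671, 0.2507, 0.155]
ee_rot: [-3.141, -0.002, 0.007]
wrist_force: [1.2, -0.5, -0.7]
width: 0.0331
```

Request:
step_arm(
  plan=[
    [[0,-38,0,0,10],[0,-76,0,0,10],[0,-114,0,0,10],[0,-152,0,0,10],[0,-190,0,0,10],[0,-228,0,0,10],[0,-266,0,0,10],[0,-304,0,0,10]],
  ],
)

```text
time: 25.23
tool_pos: [0.4665, -0.0545, 0.1539]
ee_rot: [-3.141, 0.0, 0.005]
wrist_force: [0.8, 0.3, -0.5]
width: 0.0331
```

Request:
step_arm(
  plan=[
    [[0,-38,0,0,10],[10,-76,0,0,10],[35,-105,0,0,10],[54,-115,0,0,10],[54,-115,0,0,10],[54,-115,-30,0,10],[54,-115,-60,0,10],[54,-115,-80,0,10]],
  ],
)

```text
time: 25.9
tool_pos: [0.5195, -0.1667, 0.0713]
ee_rot: [-3.14, 0.003, 0.005]
wrist_force: [-0.1, -0.6, -0.3]
width: 0.0331
```

Request:
step_arm(
  plan=[
    [[0,0,-20,0,10],[0,0,-35,0,10],[0,0,-43,0,10],[0,0,-45,0,10],[0,0,-45,0,10],[0,0,-45,0,10]],
  ],
)

```text
time: 26.4
tool_pos: [0.5218, -0.168, 0.0301]
ee_rot: [3.141, -0.002, 0.005]
wrist_force: [0.6, -0.2, 0.1]
width: 0.0334
```

```bash
python3 - <<'E'
from meas import *
s=wsnap("w8"); c=snap("scene"); u,v=np.round(proj(c,(.52,-.12,.05))).astype(int)
cv2.imwrite("pics/m8.png",np.hstack([cv2.resize(c["frame"][v-40:v+40,u-40:u+40,::-1],(400,400)),s["frame"][:,100:500,::-1]]))
o=robot.get_obs(); print(o["time"],o["tool_pos"],o["wrist_force"],o["width"])
E
```

```text
26.5 [ 0.52220117 -0.16832273  0.03053843] [ 0.10996583 -0.26812997 -0.5184967 ] 0.03316469503775379
```

View pics/m8.png

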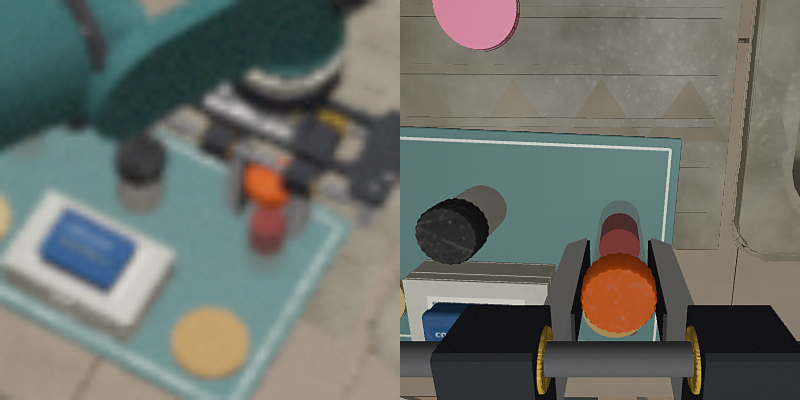

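The orange tube hangs upright behind the brown dish, about 5 mm above the mat. I lower it, release, and retreat to the right.

Request:
step_arm(
  plan=[
    [[0,1,-3,0,10],[0,1,-5,0,10],[0,1,-5,0,10],[0,1,-5,0,10]],
  ],
)

```text
time: 26.83
tool_pos: [0.5224, -0.1673, 0.0257]
ee_rot: [3.141, -0.003, 0.005]
wrist_force: [-0.8, 0.2, 6.1]
width: 0.0334
```

Request:
step_arm(
  plan=[
    [[0,0,0,0,40],[0,0,0,0,60],[0,0,0,0,60],[0,0,0,0,60],[0,0,0,0,60],[0,0,0,0,60]],
  ],
)

```text
time: 27.33
tool_pos: [0.5209, -0.1669, 0.0235]
ee_rot: [-3.141, 0.001, 0.005]
wrist_force: [-1.0, 0.6, -0.2]
width: 0.0561
```

Request:
step_arm(
  plan=[
    [[0,0,20,0,60],[0,0,60,0,60],[0,0,100,0,60],[0,0,135,0,60],[-30,-20,135,0,60],[-60,-50,135,0,60],[-80,-85,135,0,60],[-100,-120,135,0,60]],
  ],
)

```text
time: 28.0
tool_pos: [0.4202, -0.2878, 0.1596]
ee_rot: [3.14, -0.001, 0.006]
wrist_force: [1.1, -0.8, -0.3]
width: 0.0563
```

Request:
step_arm(
  plan=[
    [[-30,-30,0,0,60],[-60,-60,0,0,60],[-90,-90,0,0,60],[-110,-130,0,0,60],[-110,-170,0,0,60],[-110,-170,0,0,60],[-110,-170,0,0,60],[-110,-170,0,0,60]],
  ],
)

```text
time: 28.67
tool_pos: [0.3112, -0.4564, 0.1584]
ee_rot: [-3.14, 0.0, 0.005]
wrist_force: [-0.0, 0.7, -0.0]
width: 0.0562
```

```bash
python3 - <<'E'
from meas import *
o=robot.get_obs(); print(o["time"],o["tool_pos"],o["width"])
t=snap("top"); pickle.dump(t,open("top9.pkl","wb")); t0=pickle.load(open("top0.pkl","rb"))
c=snap("scene"); u,v=np.round(proj(c,(.49,-.07,.05))).astype(int)
cv2.imwrite("pics/m9.png",np.hstack([cv2.resize(c["frame"][v-50:v+50,u-50:u+50,::-1],(400,400)),cv2.resize(t["frame"][165:265,280:400,::-1],(400,333))[:400] if 0 else cv2.resize(t["frame"][165:265,290:390,::-1],(400,400))]))
q={}
for n,b,lo,hi,z in [("case",(325,195,365,217),(0,0,0),(180,255,70),.063),("blue",(290,180,330,222),(100,120,80),(120,255,255),.113),("orange",(355,180,400,222),(3,150,150),(12,255,255),.113),("tin",(315,215,365,255),(100,80,40),(120,255,255),.057),("yel",(292,220,318,248),(12,60,120),(30,255,255),.013),("brn",(362,222,388,249),(13,60,120),(30,255,255),.013)]:
    r,cc=blob(t,b,lo,hi,z); q[n]=np.array(r[0] if n=="tin" else cc[0]); print(n,np.round(q[n],4),round(2*cc[1],4),r[2] if n=="tin" else "")
a=-.037; M=np.array([[np.cos(a),np.sin(a)],[-np.sin(a),np.cos(a)]]); box=np.array([.4512,-.0665])
print("orange-brn",M@(q["orange"]-[.4462,-.164]),"blue-yel",M@(q["blue"]-[.4553,.0275]),"case-box",M@(q["case"]-box),"tin-box",q["tin"]-box)
for n,b in (("yel",(292,220,318,248)),("brn",(362,222,388,249)),("D",(278,148,298,168)),("white1",(270,70,292,98)),("white2",(384,122,402,145))):
    x0,y0,x1,y1=b; d=cv2.absdiff(t["frame"][y0:y1,x0:x1],t0["frame"][y0:y1,x0:x1]); print(n,d.max(),round(d.mean(),2))
E
```

```text
28.6667 [ 0.31120464 -0.45642495  0.15840266] 0.05623930360945547
case [ 0.5301 -0.0652] 0.0351 
blue [0.5297 0.0252] 0.0318 
orange [ 0.5231 -0.1661] 0.032 
tin [ 0.4514 -0.0661] 0.0666 88.73155975341797
yel [0.4558 0.0278] 0.0507 
brn [ 0.4465 -0.1637] 0.0526 
orange-brn [0.07690174 0.00075755] blue-yel [0.07445135 0.00047855] case-box [0.07884367 0.00423811] tin-box [0.00024281 0.0004034 ]
yel 7 1.64
brn 8 1.75
D 13 2.05
white1 8 1.74
white2 8 1.62
```

View pics/m9.png

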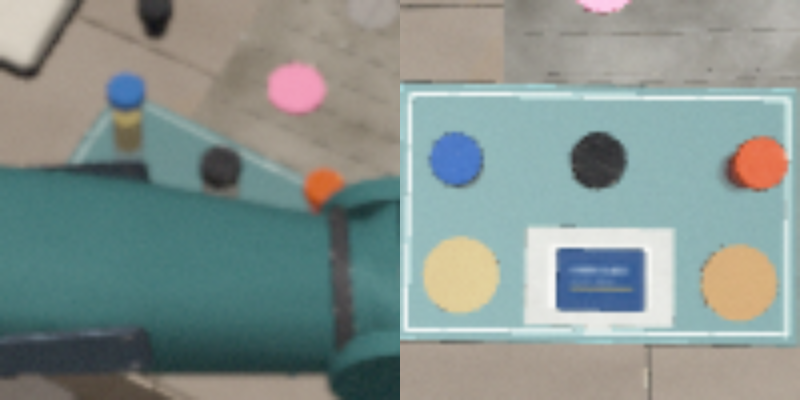

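The top view shows both tubes and the case standing in line behind the row, with the tin centred on the box. All offsets are well inside tolerance and the bystanders have not moved, so I hand in.

```bash
python3 -c "
from bench import robot
print(robot.close_job())"
```

```text
the job is handed in; nothing more can be done
None
```

I moved all four objects to their places and handed the job in at about 29 s of robot time. `close_job()` gives no verdict, so the figures below are my own checks from the last top view.

| Object | Measured | Target |
|---|---|---|
| Orange tube | 77 mm behind the brown dish, 1 mm sideways | 75 ± 17 mm, within 15 mm |
| Blue tube | 74 mm behind the yellow dish, under 1 mm sideways | 75 ± 17 mm, within 15 mm |
| Case | 79 mm behind the slide box, 4 mm sideways | 77 ± 20 mm, within 15 mm |
| Tin | within 1 mm of the box centre, about 0.02 rad off square | within 13 mm and 0.2 rad |

- **Bystanders:** dishes, eyepiece and white-capped tubes showed no change against the first picture. The gripper was open and clear of everything.
- **Failed grasps:** the first two tries at the tin closed on nothing. The wrist images showed the real fingertips sit about 38 mm short of the reported tool point. I allowed for that in every later move, and the tin had not shifted.
- **Not checked as closely:** in the last scene view the arm hid part of the mat. That tubes and case stand upright therefore rests mainly on the top view and the views just before each release.

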